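Bolt the resin curing box past its spring catch

ROBOT

A 7-joint arm with a two-finger parallel gripper is mounted at the origin on the work surface. World frame = base frame: x ahead of the robot, y to its left, z up, the work surface at z = 0. Lengths are in mm, angles in rad, forces in N, time in s.
With the tool pointing down it reaches from about 425 to 875 mm from the base axis. Payload 9.9 kg.
Tool frame: the origin (TCP) lies on the centre line of the jaws, within the pads' length; the fingertips stand 8 mm ahead of it and the grasp point (between the pads) lies 11 mm behind it (tcp_to_tips is the z of the fingertips in the tool frame, in mm); z points along the fingers, y is the line along which they close (so a half turn about z gives the same grasp; the last joint's range is limited). The gripper opens to 85 mm and grips with 20 to 120 N. Pads are 22 mm wide; open, the fingers measure 114 mm over their backs; the gripper's body (76 mm by 85 mm) begins 54 mm behind the grasp point. The pads swing forward as they close: fully open they stand 13 mm farther back than shut.
Start: joints at [1.051, 0.576, 0.025, 1.437, -0.015, 1.129, -0.057], TCP at [284.946, -611.911, 239.289] pointing down, gripper open.
Joint ranges: [-2.76, 2.76], [-0.34, 2.15], [-1.52, 1.57], [0.19, 2.46], [-1.09, 4.23], [0.17, 1.99], [-2.82, 2.82]. Speed limits (rad/s): [2.22, 2.22, 3.01, 3.01, 3.14, 3.14, 3.14].

INTERFACE

Orientations are given as a unit quaternion [w, x, y, z].
In Python, from workcell import read_state, capture, sign_off, search_frame, tcp_to_tips gives the robot as it stands.
- The arm moves only by the tool step_arm, never from a script. Its argument "deltas" is a list of rows, each an object with "offset": the shift along the world's x, y, z in units of 0.25 m (1.0 is 0.25 m), a list of three; "angular": the turn, a rotation vector about the world's x, y, z in units of 2 pi rad (1.0 is 2 pi rad), a list of three; "fingers": the opening, from 0 (shut) to 1 (fully open). In form: [{"offset": [tx, ty, tz], "angular": [rx, ry, rz], "fingers": fingers}, ...]. A call has 1 to 12 rows; each row is the pose to reach, as a shift and turn from the pose commanded when the call began, turning the shorter way round; what a row does not reach only later rows make up. A row lasts 1/12 s, in which the tool goes at most 41.7 mm and 7.16 degrees, less where a joint would pass 70% of its speed; a pose out of reach is approached as far as the arm can. A call with a number of a shift or a turn outside -1 to 1 is refused whole. A call with a gripper value outside its range is refused whole. The fingers move at their own pace and stop on an object; the grip force is fixed at half the most. Time passes only in rows, so rows that repeat a pose let the fingers close. It gives the time, the measured TCP pose, the force, the opening and the grip force at its end, in the units of the state.
- read_state(): the state, without advancing time (a new reading comes with each control period).
- capture(name): name is "side" or "top" or "wrist"; returns a dict with "image" (384x512x3 uint8, blue, green, red), "fx", "fy", "cx", "cy" (pixels), "R" (3x3) and "t" (3): a world point X has camera coordinates R X + t; the wrist camera has in their place "T_tool_cam" (4x4, takes a point from camera to tool coordinates, whose origin is the TCP and whose axes are the flange's). Camera axes: x right, y down, z forward; pixel columns grow to the right and rows downward; lengths in mm; the calibration is good to about 2 mm. A picture is of the moment at which its call begins: read the wrist's pose just before it. There is no depth.
- sign_off(): hands the job in; it is judged then, once.
Trained networks look in a picture, given as the dict that the camera call returned (one of the last four; its "shot" number tells which), for a name from the list of things; names that differ only in an ending like _2 or _b are one class to them, and where a whole thing is asked for, a point or a joint stands for the part that bears it (a point fixed in the world has none). Each returns a list of dicts, best first, with "confidence" (0 to 1); they miss things now and then, are a little off and sometimes report something else, mostly with a low value. They report only what shows in the picture. A call takes as long as a camera call.
- search_frame(picture, name): "uv" ([column, row] in pixels, amid what is visible of it).
The state is a dict: "time_s": time; "q": joint angles; "qd": joint speeds; "joint_efforts": joint torques, N m; "ee_pos": TCP position; "eef_rot": TCP orientation; "ft_force": force on the tool from outside, world axes, zero at the start; "moment": the same for the moment, N m; "grip_width": opening from 0.0 (shut) to 1.0 (fully open); "grasp_force": force on a finger pad.
Only numpy, scipy, OpenCV 4.12 (cv2) and the standard library are available. Lean on these libraries where they do the work, as an engineer would, in place of code of your own. Each camera call takes 0.05 s, during which the arm holds its last target. There are 200 camera calls.

TASK

Bolt the lid of the grey curing box: with one fingertip press the yellow spring catch down and keep it down while the other finger pushes the red knob until the bolt is fully home in its brass keeper, then take the hand away so that the catch springs up again and locks the bolt. This is pushing only, nothing is to be picked up, and the cups, bottles, mould and other things on and around the box stay where they are.

Things in the scene. Friction and masses are not known exactly. Their poses are not given: they have to be found in the camera images.
- box: Grey curing box, white lid, 260 (its x) x 340 (its y) x 75 mm high, fixed. Origin: centre of its underside; z up, x away from the robot, y to the robot's left, turned up to 0.6 rad. The bolt slides along box +y, its axis at box x = +10 mm; the catch bar lies parallel to it at x = -45 mm, nearer the robot. Two steel bolt guides (y = -78 and +37 mm) rise 26 mm above the box's top, 30 mm wide.
- catch_pad: Yellow bar of the spring catch, 26 mm (box x) x 100 mm (box y), 6 mm thick. Origin: centre of its top face, 113 mm above the table when up, 105 mm when fully down; axes as the box's. Pressed anywhere it moves straight down without tilting; a spring (3 N at the top, 6 to 7 N fully down) lifts it again. A finger may slide along it. The black housing below ends 96 mm above the table.
- bolt_knob: Red upright paddle on the bolt, 28 mm (box x) x 12 mm (box y), 35 mm above the flat bolt (18 mm wide, top 96 mm above the table). Origin: centre of its top face, 131 mm above the table; axes as the box's. It is 55 mm from the catch bar's centre line towards box +x and starts level with the bar's middle. Push it along box +y: 40 mm to the stop, 2 to 3 N friction; it stays where left.
- keeper (a point): Middle of the brass keeper on the box's fixed rim, on the bolt's line, 99 mm above the table; its bridge is 30 mm (box x) x 24 mm (box y), top 101 mm above the table. The bolt's end enters it.
- catch (a joint): How far the catch is pressed, m: 0 up, 0.008 fully down. Its tooth stands under the bolt in a rack of teeth 9.5 mm apart: pressed less than about 5 mm it blocks the bolt, and let up too early it enters the next gap and blocks again (pressing frees it). With the bolt within 2.5 mm of its stop it rises fully and locks.
- bolt (a joint): How far the bolt is slid along the box's +y, m: 0 withdrawn (start), 0.040 at its stop, fully home in the keeper.
- cup_teal: Milky mixing cup holding a teal disc of set resin, 68 mm across the rim, 75 mm high, on the table left of the box. Origin: centre of its underside. Leave alone.
- cup_red: Milky mixing cup holding a red disc of set resin, same size, on the table right of the box. Origin: centre of its underside. Leave alone.
- mould: Milky silicone mould with eight cells, 120 x 160 x 16 mm, on the table right of the box. Origin: centre of its underside. Leave alone.
- resin: White bottle, black cap, 60 mm across, 160 mm high, behind the box. Origin: centre of its underside. Leave alone.
- hardener: Amber bottle, blue cap, 60 mm across, 160 mm high, behind the box. Origin: centre of its underside. Leave alone.
- pigment: Small teal jar with blue cap, 38 mm across, 45 mm high, on the lid's far right corner. Origin: centre of its underside. Leave alone.
- casting: Teal cast disc, 56 mm across, 12 mm thick, on the box's far left corner. Origin: centre of its underside. Leave alone.
- stirrer: Wooden stirring stick, 150 x 16 x 5 mm, on the table left of the box. Origin: centre of its underside. Leave alone.

How it is judged (in metres and radians):
On the way, in this order (a step that is already met when the one before it is completed fails the run):
1. a finger presses the catch down while the bolt is still withdrawn (value of joint catch above 0.0045 m and value of joint bolt below 0.004 m and contact force between the fingers and catch_pad above 1 N), for 0.1 s.
2. the bolt is under way, pushed by a finger, with the catch held down by a finger (value of joint bolt between 0.008 and 0.036 m and value of joint catch above 0.0035 m and contact force between the fingers and catch_pad above 0.5 N and contact force between the fingers and bolt_knob above 0.2 N), for 0.04 s.
3. the bolt is fully home and the catch has sprung up behind it (value of joint bolt above 0.0375 m and value of joint catch below 0.0015 m), for 0.2 s.
At the end, for the whole second after the job is handed in: The bolt is slid at least 37.5 of its 40 mm, the catch is up again to within 1.5 mm, and each of the eight loose things is within 20 mm of where it started (all of step 3 and distance of each of cup_teal, cup_red, mould, resin, hardener, pigment, casting, stirrer from where it was at the start of the episode below 0.02 m); the robot touches nothing.
It fails at once if a mixing cup is lifted, carried or shifted by more than 20 mm (distance of any of cup_teal, cup_red from where it was at the start of the episode above 0.02 m).
It fails at once if a bottle is lifted, carried or shifted by more than 20 mm (distance of any of resin, hardener from where it was at the start of the episode above 0.02 m).
It fails at once if the mould or the stirring stick is lifted, carried or shifted by more than 20 mm (distance of any of mould, stirrer from where it was at the start of the episode above 0.02 m).
It fails at once if the jar or the cast disc on the box is lifted, carried or shifted by more than 20 mm (distance of any of pigment, casting from where it was at the start of the episode above 0.02 m).
It also fails if it takes over 40 s, if anything falls off the work surface, if the arm or the gripper's body presses on something with over 40 N, if the wrist force passes 120 N, or if a joint passes its speed limit or range.

## Working session

There is one attempt and no reset: what is moved stays moved. The work goes in short steps, Python scripts to look and compute and a tool call to move; the robot and the scene stay as the last step left them, time stands still between calls to the robot, and variables do not carry over. Pictures are saved under pics/ and viewed, at most 10 in all, crops included, and the job is handed in when it is done.

Besides the shell and the picture viewer there is one more tool, called after "Call:" as a command line: name --argument value ..., lists and objects as JSON in quotes. step_arm: Moves the arm, as the interface text tells. Shifts and turns lie within -1 to 1; 1 stands for 0.25 m of shift or 2 pi rad of turn. Its arguments: {"type":"object","properties":{"deltas":{"type":"array","items":{"type":"object","properties":{"offset":{"type":"array","items":{"type":"number","minimum":-1,"maximum":1}},"angular":{"type":"array","items":{"type":"number","minimum":-1,"maximum":1}},"fingers":{"type":"number"}}}}},"required":["deltas"]}

```bash
mkdir -p pics
cat > h.py <<'E'
import numpy as np, cv2
from workcell import *
def ray(p,uv,z):
    R=np.array(p["R"]);t=np.array(p["t"])
    d=R.T@np.array([(uv[0]-p["cx"])/p["fx"],(uv[1]-p["cy"])/p["fy"],1]);c=-R.T@t
    return c+d*(z-c[2])/d[2]
E
python3 - <<'E'
from h import *
ims=[]
for n in("top","side"):
    p=capture(n);ims.append(p["image"])
    for k,z in(("catch_pad",113),("bolt_knob",131),("keeper",99),("pigment",90),("casting",81),("box",75),("cup_teal",40),("cup_red",40)):
        for d in search_frame(p,k)[:1]: print(n,k,np.round(d["uv"]),round(d["confidence"],2),ray(p,d["uv"],z).round(0))
    cv2.imwrite(f"pics/{n}.png",cv2.resize(p["image"],(800,600),interpolation=cv2.INTER_CUBIC))
print(read_state(),tcp_to_tips)
E
```

```text
top catch_pad [319. 222.] 0.82 [488. -66. 113.]
top bolt_knob [332. 205.] 0.67 [530. -97. 131.]
top keeper [323. 208.] 0.69 [527. -79.  99.]
top pigment [382. 202.] 0.54 [ 540. -237.   90.]
top casting [299. 158.] 0.59 [667. -22.  81.]
top box [319. 212.] 0.58 [518. -71.  75.]
top cup_teal [254. 151.] 0.8 [699. 100.  40.]
top cup_red [417. 224.] 0.55 [ 482. -342.   40.]
side catch_pad [297. 170.] 0.63 [490. -82. 113.]
side bolt_knob [284. 164.] 0.77 [533. -70. 131.]
side keeper [195. 227.] 0.31 [635. 312.  99.]
side pigment [301. 149.] 0.63 [ 548. -262.   90.]
side casting [241. 176.] 0.61 [663. -11.  81.]
side box [280. 190.] 0.64 [512.  -0.  75.]
side cup_teal [217. 201.] 0.6 [694. 102.  40.]
side cup_red [322. 153.] 0.9 [ 500. -358.   40.]
{'time_s': 0.9, 'q': array([ 1.05118767,  0.5756611 ,  0.02491176,  1.4370782 , -0.01498705,
        1.12898035, -0.0565028 ]), 'qd': array([-1.00907552e-03, -3.42909301e-05, -2.55856576e-03, -3.17270723e-04,
       -5.92511356e-04,  9.55800054e-04,  5.80299426e-04]), 'joint_efforts': array([ 1.16705625e-03, -7.65499449e+01,  2.24947281e+00, -2.86307412e+01,
        1.55522022e-02,  2.59794666e-03,  4.00692932e-05]), 'ee_pos': array([ 284.95342228, -611.92924253,  239.32297829]), 'eef_rot': array([2.96997173e-05, 9.76353580e-01, 2.16179754e-01, 1.87474628e-06]), 'ft_force': array([-0.49277187, -0.41613879, -0.43394675]), 'moment': array([ 0.01656529, -0.05123327, -0.03997434]), 'grasp_force': 0.0, 'grip_width': 1.00062557389877} 8.0
```

View pics/top.png

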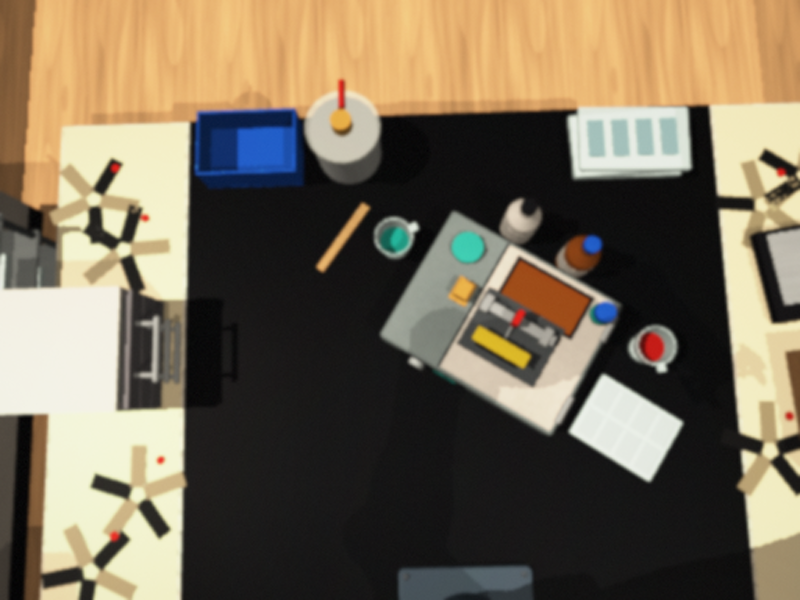

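View pics/side.png

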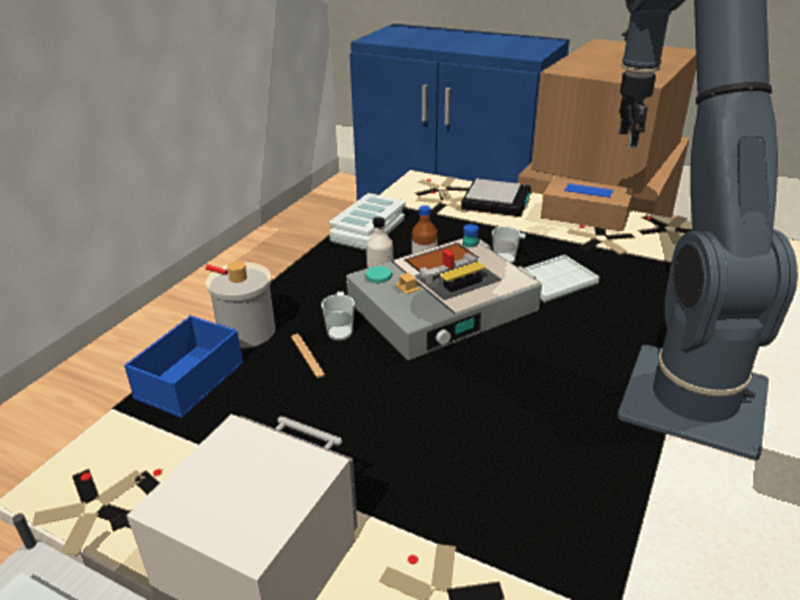

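The top view shows the pad running from about (472,330) to (532,364), the knob near (518,318) and the keeper near (462,290). That puts the box yaw at about -0.5. I'll refine this by colour.

```bash
cat >> h.py <<'E'
def seg(im,lo,hi,uv,r=60):
    m=cv2.inRange(cv2.cvtColor(im,cv2.COLOR_BGR2HSV),lo,hi)
    n,l,s,c=cv2.connectedComponentsWithStats(m)
    ok=[i for i in range(1,n) if s[i,4]>8 and np.hypot(*(c[i]-uv))<r]
    i=max(ok,key=lambda i:s[i,4]);v,u=np.where(l==i)
    return c[i],np.c_[u,v].astype(float)
Y=((22,130,120),(35,255,255));RD=((0,170,110),(6,255,255))
E
python3 - <<'E'
from h import *
for n,uy,ur in(("top",(319,222),(332,205)),("side",(297,170),(284,164))):
    p=capture(n)
    c,px=seg(p["image"],*Y,uy,25)
    P=np.array([ray(p,u,113)[:2] for u in px])
    r=cv2.minAreaRect(P.astype(np.float32)); print(n,"pad",r,len(px))
    c,px=seg(p["image"],*RD,ur,15); print("knob",c,len(px),ray(p,c,125).round(1))
E
```

```text
top pad ((489.8015441894531, -68.5037612915039), (101.97595977783203, 28.64116096496582), 58.45119094848633) 431
knob [331.55769231 202.90384615] 52 [536.2 -98.5 125. ]
side pad ((487.2163391113281, -59.87881088256836), (101.12725830078125, 29.689655303955078), 57.76728057861328) 147
knob [286.046875 164.59375 ] 64 [528.4 -78.3 125. ]
```

Call:
step_arm --deltas '[{"offset": [0.43,1.0,0.08],"angular": [0,0,0.0926],"fingers": 1},{"offset": [0.43,1.0,0.08],"angular": [0,0,0.0926],"fingers": 0.5},{"offset": [0.43,1.0,0.08],"angular": [0,0,0.0926],"fingers": 0.5},{"offset": [0.43,1.0,0.08],"angular": [0,0,0.0926],"fingers": 0.5},{"offset": [0.43,1.0,0.08],"angular": [0,0,0.0926],"fingers": 0.5},{"offset": [0.43,1.0,0.08],"angular": [0,0,0.0926],"fingers": 0.5},{"offset": [0.43,1.0,0.08],"angular": [0,0,0.0926],"fingers": 0.5},{"offset": [0.43,1.0,0.08],"angular": [0,0,0.0926],"fingers": 0.5}]'

```text
time_s: 1.67
ee_pos: [395.6, -356.4, 260.3]
eef_rot: [-0.0, 0.871, 0.491, 0.001]
ft_force: [0.7, -0.7, -0.1]
grip_width: 0.502
grasp_force: 0.0
```

Call:
step_arm --deltas '[{"offset": [0.44,1.0,0],"angular": [0,0,0],"fingers": 0.5},{"offset": [0.44,1.0,0],"angular": [0,0,0],"fingers": 0.5},{"offset": [0.44,1.0,0],"angular": [0,0,0],"fingers": 0.5},{"offset": [0.44,1.0,0],"angular": [0,0,0],"fingers": 0.5},{"offset": [0.44,1.0,0],"angular": [0,0,0],"fingers": 0.5},{"offset": [0.44,1.0,0],"angular": [0,0,0],"fingers": 0.5},{"offset": [0.44,1.0,0],"angular": [0,0,0],"fingers": 0.5},{"offset": [0.44,1.0,0],"angular": [0,0,0],"fingers": 0.5},{"offset": [0.44,1.0,0],"angular": [0,0,0],"fingers": 0.5}]'

```text
time_s: 2.42
ee_pos: [502.9, -111.0, 259.3]
eef_rot: [0.0, 0.873, 0.488, 0.0]
ft_force: [0.5, -1.4, 0.3]
grip_width: 0.5
grasp_force: 0.0
```

```bash
cat >> h.py <<'E'
from scipy.spatial.transform import Rotation as Ro
def wrist():
    s=read_state();p=capture("wrist")
    q=np.array(s["eef_rot"]);W=Ro.from_quat(q[[1,2,3,0]]).as_matrix()
    T=np.array(p["T_tool_cam"]);Rc=W@T[:3,:3];c=W@T[:3,3]+s["ee_pos"]
    p["R"]=Rc.T;p["t"]=-Rc.T@c
    return s,p
E
python3 - <<'E'
from h import *
s,p=wrist();print(s["ee_pos"],s["eef_rot"],s["grip_width"],s["time_s"],p["T_tool_cam"])
im=p["image"]
try:
    c,px=seg(im,*Y,(256,192),300)
    P=np.array([ray(p,u,113)[:2] for u in px]);print("pad",cv2.minAreaRect(P.astype(np.float32)),c,len(px))
    c,px=seg(im,*RD,(256,192),300);print("knob",c,len(px),ray(p,c,131))
except Exception as e: print(e)
cv2.imwrite("pics/w1.png",im)
E
```

```text
[ 502.94802544 -111.01509622  259.27973309] [4.51372598e-05 8.72643186e-01 4.88358336e-01 5.87309497e-05] 0.500232640052583 2.4167 [[ 3.90758617e-04 -9.50818801e-01 -3.09747405e-01  7.88617469e+01]
 [ 9.99999693e-01  1.61291691e-04  7.66428776e-04  7.02844323e-01]
 [-6.78775207e-04 -3.09747610e-01  9.50818572e-01 -1.34791488e+02]
 [ 0.00000000e+00  0.00000000e+00  0.00000000e+00  1.00000000e+00]]
pad ((490.110107421875, -69.4361801147461), (99.25823211669922, 26.26824951171875), 58.142303466796875) [214.53727927 144.35120994] 3058
knob [274.77651515 149.37121212] 528 [537.54700314 -95.79358599 131.        ]
```

View pics/w1.png

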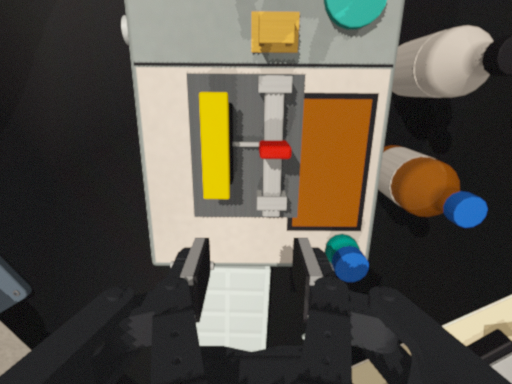

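The wrist view shows the pad at (215,144), the knob at (275,150), the guides at rows 85 and 203, and the fingertips near (195,240) and (310,240). The measured pad is 99x26 mm, which matches the given size. Next I descend to just above the pad, behind the knob.

Call:
step_arm --deltas '[{"offset": [-0.0064,0.0304,-0.1],"angular": [0,0,0],"fingers": 0.5},{"offset": [-0.0064,0.0304,-0.2],"angular": [0,0,0],"fingers": 0.5},{"offset": [-0.0064,0.0304,-0.3],"angular": [0,0,0],"fingers": 0.5},{"offset": [-0.0064,0.0304,-0.4],"angular": [0,0,0],"fingers": 0.5},{"offset": [-0.0064,0.0304,-0.46],"angular": [0,0,0],"fingers": 0.5},{"offset": [-0.0064,0.0304,-0.496],"angular": [0,0,0],"fingers": 0.5},{"offset": [-0.0064,0.0304,-0.496],"angular": [0,0,0],"fingers": 0.5},{"offset": [-0.0064,0.0304,-0.496],"angular": [0,0,0],"fingers": 0.5}]'

```text
time_s: 3.13
ee_pos: [500.8, -105.4, 135.5]
eef_rot: [0.0, 0.874, 0.486, -0.0]
ft_force: [0.2, -0.3, -0.1]
grip_width: 0.498
grasp_force: 0.0
```

Run:
```python
from h import *
s,p=wrist();print(s["ee_pos"],s["ft_force"],s["grip_width"],s["time_s"])
im=p["image"]
try:
    c,px=seg(im,*RD,(256,192),300);P=np.array([ray(p,u,131)[:2] for u in px]);print("knob",c,len(px),cv2.minAreaRect(P.astype(np.float32)))
except Exception as e: print(e)
cv2.imwrite("pics/w2.png",im)
```

```text
[ 500.75100724 -105.39511803  135.53862479] [ 0.20734958 -0.32127989 -0.10115129] 0.49823711776106994 3.1333
knob [300.56405164 197.69463754] 2014 ((538.1983032226562, -93.03239440917969), (19.40097427368164, 28.992130279541016), 58.22724151611328)
```

View pics/w2.png

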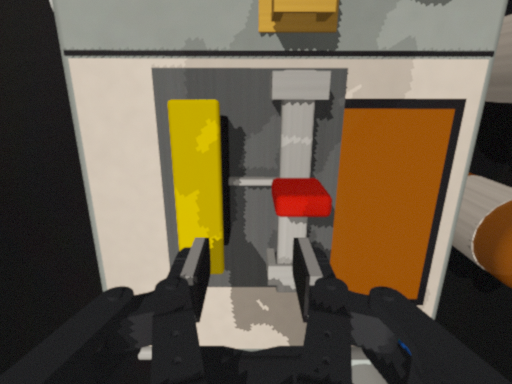

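Call:
step_arm --deltas '[{"offset": [0,0,-0.02],"angular": [0,0,0],"fingers": 0.5},{"offset": [0,0,-0.04],"angular": [0,0,0],"fingers": 0.5},{"offset": [0,0,-0.05],"angular": [0,0,0],"fingers": 0.5},{"offset": [0,0,-0.05],"angular": [0,0,0],"fingers": 0.5}]'

```text
time_s: 3.52
ee_pos: [500.6, -104.3, 122.4]
eef_rot: [-0.0, 0.873, 0.487, -0.0]
ft_force: [0.1, 0.4, 0.8]
grip_width: 0.5
grasp_force: 0.0
```

Call:
step_arm --deltas '[{"offset": [0,0,-0.012],"angular": [0,0,0],"fingers": 0.5},{"offset": [0,0,-0.012],"angular": [0,0,0],"fingers": 0.5}]'

```text
time_s: 3.68
ee_pos: [500.7, -104.2, 119.5]
eef_rot: [-0.0, 0.873, 0.487, -0.0]
ft_force: [0.5, -0.4, -0.1]
grip_width: 0.499
grasp_force: 0.0
```

Call:
step_arm --deltas '[{"offset": [0,0,-0.012],"angular": [0,0,0],"fingers": 0.5},{"offset": [0,0,-0.012],"angular": [0,0,0],"fingers": 0.5}]'

```text
time_s: 3.85
ee_pos: [500.9, -104.3, 116.6]
eef_rot: [0.0, 0.873, 0.487, 0.0]
ft_force: [-1.4, 0.2, 3.0]
grip_width: 0.501
grasp_force: 1.6
```

Call:
step_arm --deltas '[{"offset": [0,0,-0.008],"angular": [0,0,0],"fingers": 0.5},{"offset": [0,0,-0.008],"angular": [0,0,0],"fingers": 0.5}]'

```text
time_s: 4.02
ee_pos: [500.9, -104.3, 114.7]
eef_rot: [0.0, 0.873, 0.487, 0.0]
ft_force: [-0.1, 0.1, 3.3]
grip_width: 0.497
grasp_force: 2.0
```

Call:
step_arm --deltas '[{"offset": [0,0,-0.012],"angular": [0,0,0],"fingers": 0.5},{"offset": [0,0,-0.012],"angular": [0,0,0],"fingers": 0.5}]'

```text
time_s: 4.18
ee_pos: [500.9, -104.3, 111.7]
eef_rot: [0.0, 0.873, 0.487, 0.0]
ft_force: [-0.2, -0.4, 5.7]
grip_width: 0.5
grasp_force: 2.7
```

Call:
step_arm --deltas '[{"offset": [0,0,-0.006],"angular": [0,0,0],"fingers": 0.5},{"offset": [0,0,-0.006],"angular": [0,0,0],"fingers": 0.5}]'

```text
time_s: 4.35
ee_pos: [501.0, -104.3, 111.0]
eef_rot: [0.0, 0.873, 0.487, 0.0]
ft_force: [-2.7, 0.5, 12.5]
grip_width: 0.5
grasp_force: 6.2
```

Run:
```python
from h import *
s,p=wrist();print(s["ee_pos"],s["ft_force"],s["moment"])
cv2.imwrite("pics/w3.png",p["image"])
```

```text
[ 500.96789924 -104.32829003  110.95495282] [-2.70183582  0.54746673 12.46428035] [ 0.26669573  0.89881878 -0.02371447]
```

View pics/w3.png

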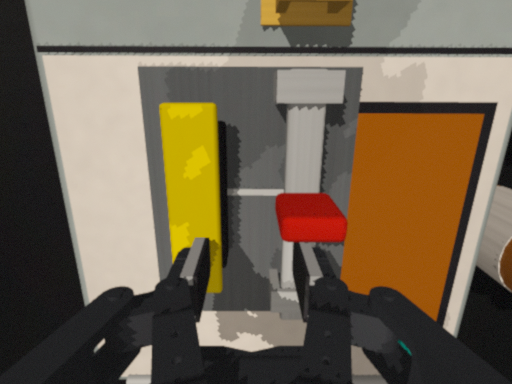

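The pad is bottomed and the finger is behind the knob, at about (310,250) with the knob's face at row 240. I'll ease up slightly and slide along box +y.

Call:
step_arm --deltas '[{"offset": [0,0,0.003],"angular": [0,0,0],"fingers": 0.5},{"offset": [0.008,0.014,0.003],"angular": [0,0,0],"fingers": 0.5},{"offset": [0.016,0.027,0.003],"angular": [0,0,0],"fingers": 0.5},{"offset": [0.025,0.041,0.003],"angular": [0,0,0],"fingers": 0.5},{"offset": [0.034,0.054,0.003],"angular": [0,0,0],"fingers": 0.5},{"offset": [0.034,0.054,0.003],"angular": [0,0,0],"fingers": 0.5}]'

```text
time_s: 4.9
ee_pos: [509.0, -91.4, 111.2]
eef_rot: [0.0, 0.873, 0.487, -0.001]
ft_force: [-2.0, -2.2, 4.8]
grip_width: 0.498
grasp_force: 3.1
```

Run:
```python
from h import *
s,p=wrist();print(s["ee_pos"],s["ft_force"],s["moment"])
try:
    c,px=seg(p["image"],*RD,(256,192),300);P=np.array([ray(p,u,131)[:2] for u in px]);print("knob",c,len(px),cv2.minAreaRect(P.astype(np.float32)))
except Exception as e: print(e)
```

```text
[509.04169916 -91.40805184 111.23622566] [-1.98740571 -2.19587908  4.79416356] [-0.35162282  0.5760822   0.06756846]
knob [308.28533946 233.06493932] 3049 ((542.6972045898438, -84.83562469482422), (22.764402389526367, 29.141117095947266), 58.29003143310547)
```

Call:
step_arm --deltas '[{"offset": [0.008,0.013,0],"angular": [0,0,0],"fingers": 0.5},{"offset": [0.016,0.026,0],"angular": [0,0,0],"fingers": 0.5},{"offset": [0.024,0.039,0],"angular": [0,0,0],"fingers": 0.5},{"offset": [0.032,0.052,0],"angular": [0,0,0],"fingers": 0.5},{"offset": [0.04,0.065,0],"angular": [0,0,0],"fingers": 0.5},{"offset": [0.048,0.078,0],"angular": [0,0,0],"fingers": 0.5},{"offset": [0.056,0.09,0],"angular": [0,0,0],"fingers": 0.5},{"offset": [0.06,0.097,0],"angular": [0,0,0],"fingers": 0.5},{"offset": [0.06,0.097,0],"angular": [0,0,0],"fingers": 0.5}]'

```text
time_s: 5.7
ee_pos: [523.9, -67.5, 111.2]
eef_rot: [0.0, 0.873, 0.487, -0.001]
ft_force: [-1.6, -2.7, 5.6]
grip_width: 0.503
grasp_force: 3.1
```

Call:
step_arm --deltas '[{"offset": [0.004,0.006,0],"angular": [0,0,0],"fingers": 0.5},{"offset": [0.008,0.012,0],"angular": [0,0,0],"fingers": 0.5},{"offset": [0.008,0.012,0],"angular": [0,0,0],"fingers": 0.5}]'

```text
time_s: 5.95
ee_pos: [525.7, -64.7, 111.2]
eef_rot: [0.0, 0.874, 0.487, -0.001]
ft_force: [-2.8, -4.3, 5.9]
grip_width: 0.498
grasp_force: 3.3
```

Call:
step_arm --deltas '[{"offset": [0.004,0.007,0],"angular": [0,0,0],"fingers": 0.5},{"offset": [0.004,0.007,0],"angular": [0,0,0],"fingers": 0.5}]'

```text
time_s: 6.12
ee_pos: [526.3, -63.7, 111.2]
eef_rot: [0.0, 0.874, 0.486, -0.001]
ft_force: [-3.8, -5.4, 8.1]
grip_width: 0.502
grasp_force: 6.2
```

Call:
step_arm --deltas '[{"offset": [0.004,0.007,0],"angular": [0,0,0],"fingers": 0.5},{"offset": [0.004,0.007,0],"angular": [0,0,0],"fingers": 0.5}]'

```text
time_s: 6.28
ee_pos: [526.3, -63.6, 111.2]
eef_rot: [0.001, 0.874, 0.486, -0.003]
ft_force: [-7.4, -12.4, 10.9]
grip_width: 0.496
grasp_force: 8.3
```

Run:
```python
from h import *
s,p=wrist();print(s["ee_pos"],s["ft_force"],s["moment"])
cv2.imwrite("pics/w4.png",p["image"])
```

```text
[526.3344804  -63.62757022 111.15543918] [ -7.36274827 -12.38086328  10.85669599] [-2.20362492  1.47978152 -0.21130079]
```

View pics/w4.png

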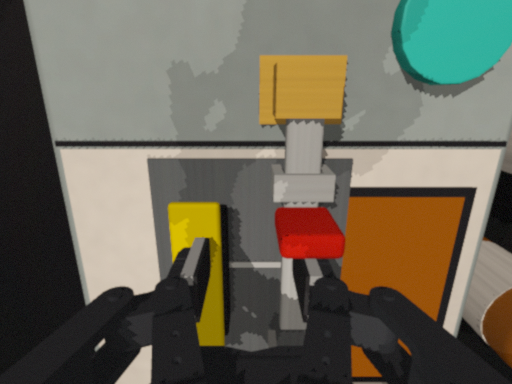

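The bolt end is inside the keeper at (303,120) and the push force rose with no further motion, so the bolt is at its stop. I'll relax the push and lift straight up.

Call:
step_arm --deltas '[{"offset": [-0.006,-0.01,0],"angular": [0,0,0],"fingers": 0.5},{"offset": [-0.006,-0.01,0.02],"angular": [0,0,0],"fingers": 0.5},{"offset": [-0.006,-0.01,0.05],"angular": [0,0,0],"fingers": 0.5},{"offset": [-0.012,-0.02,0.15],"angular": [0,0,0],"fingers": 0.5},{"offset": [-0.012,-0.02,0.3],"angular": [0,0,0],"fingers": 0.5},{"offset": [-0.03,-0.05,0.45],"angular": [0,0,0],"fingers": 0.5},{"offset": [-0.06,-0.1,0.6],"angular": [0,0,0],"fingers": 0.5},{"offset": [-0.06,-0.1,0.6],"angular": [0,0,0],"fingers": 0.5},{"offset": [-0.06,-0.1,0.6],"angular": [0,0,0],"fingers": 0.5}]'

```text
time_s: 7.08
ee_pos: [514.4, -85.3, 263.9]
eef_rot: [0.002, 0.874, 0.487, 0.002]
ft_force: [-0.1, 0.5, -0.7]
grip_width: 0.498
grasp_force: 0.0
```

Run:
```python
from h import *
s,p=wrist();print(s["ee_pos"],s["ft_force"],s["time_s"])
im=p["image"]
c,px=seg(im,*Y,(215,150),100)
for z in(105,113):
    P=np.array([ray(p,u,z)[:2] for u in px]);print("pad",z,cv2.minAreaRect(P.astype(np.float32)))
c,px=seg(im,*RD,(256,192),300);print("knob",c,ray(p,c,131))
cv2.imwrite("pics/w5.png",im)
```

```text
[514.37174534 -85.33629971 263.90154097] [-0.10513627  0.52179513 -0.73378515] 7.0833
pad 105 ((488.63720703125, -69.79620361328125), (102.40243530273438, 26.976444244384766), 58.14413070678711)
pad 113 ((490.4642028808594, -68.40155029296875), (99.61479949951172, 26.242053985595703), 58.1441650390625)
knob [277.60887097 135.40322581] [557.85239389 -61.99279871 131.        ]
```

View pics/w5.png

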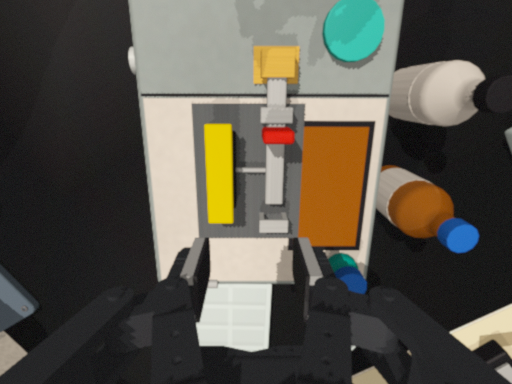

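The bolt is in the keeper: the knob at (278,135) has moved 39.4 mm. The pad's measured size fits a height of 113 mm, so the catch is up.

```bash
python3 -c "
from workcell import *
print(sign_off())"
```

```text
the job is handed in; nothing more can be done
None
```

The job is handed in: by the last wrist picture, the bolt is home in its keeper (knob moved about 39.4 of 40 mm), the catch has sprung back up, the hand is clear above the box, and the arm met no contact other than the catch and knob.

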